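# Release the child-safe catch of a roll-top tool bin with a dowel and roll it open

## Robot

A 6-joint arm with a two-finger parallel gripper is mounted at the origin on the work surface. World frame = base frame: x ahead of the robot, y to its left, z up, the work surface at z = 0. Lengths are in m, angles in rad, forces in N, time in s.
With the tool pointing down it reaches from about 0.35 to 0.95 m from the base axis. Payload 17.4 kg.
Tool frame: the origin (TCP) lies at the very end of the fingers, on their centre line; the grasp point (between the pads) lies 19 mm behind it; x points along the fingers, y is the direction in which the jaws open and shut, and the axes are right-handed (so a half turn about x gives the same grasp; the last joint's range is limited). The gripper opens to 93 mm and grips with 3 to 60 N. Pads are 15 mm wide; open, the fingers measure 128 mm over their backs; the gripper's body (75 mm by 188 mm) begins 65 mm behind the grasp point.
Start: joints at [1.086, 0.116, 1.442, -0, 1.584, -0.038], TCP at [0.292, 0.609, 0.219] pointing down, gripper open.
Joint ranges: [-2.83, 2.83], [-0.83, 2.19], [0.07, 2.5], [-1.14, 4.28], [0.01, 3], [-2.97, 2.97]. Speed limits (rad/s): [1.89, 1.89, 2.22, 3.14, 3.14, 3.14].

## Interface

Orientations are given as a unit quaternion [w, x, y, z].
In Python, from plant import * gives the robot as it stands.
- The arm moves only by the tool arm_command, never from a script. Its argument "motion" is text: rows parted by semicolons, each of 7 numbers parted by spaces: the shift along the tool's x, y, z in units of 0.02 m (1.0 is 0.02 m), then the turn, a rotation vector about the tool's x, y, z in units of 90 degrees (1.0 is 90 degrees), then the opening, from 0 (shut) to 1 (fully open). A call has 1 to 20 rows; each row shifts and turns the commanded pose from where the row before left it, along the tool's axes as they then stand; what a row does not reach is not made up. A row lasts 1/10 s, in which the tool goes at most 50 mm and 8.59 degrees, less where a joint would pass 70% of its speed; a pose out of reach is approached as far as the arm can. A call with a number of a shift or a turn outside -1 to 1 is refused whole. A call with a gripper value outside its range is refused whole. The fingers move at their own pace and stop on an object; "squeeze" is the grip in N (left out, the last holds). Time passes only in rows, so rows that do not move let the fingers close. It gives the time, the measured TCP pose, the force and the opening at its end, in the units of the state.
- observe(): the state, without advancing time (a new reading comes with each control period).
- camera(name): name is "scene" or "top" or "wrist"; returns a dict with "img" (400x640x3 uint8, red, green, blue), "K" (3x3 intrinsics, pixels), "cam_to_world" (4x4, takes a point from camera to world coordinates). Camera axes: x right, y down, z forward; pixel columns grow to the right and rows downward; lengths in m; the calibration is good to about 2 mm. A picture is of the moment at which its call begins. There is no depth.
- job_done(): hands the job in, once; it reports no verdict.
The state is a dict: "clock": time; "q": joint angles; "joint_vel": joint speeds; "tau": joint torques, N m; "ee_pos": TCP position; "ee_rot": TCP orientation; "contact_force": force on the tool from outside, world axes, zero at the start; "ft_torque": the same for the moment, N m; "gripper_width": finger opening in m.
Only numpy, scipy, OpenCV 4.12 (cv2) and the standard library are available. Lean on these libraries where they do the work, as an engineer would, in place of code of your own. Each camera call takes 0.05 s, during which the arm holds its last target.

## Task

Open the roll-top tool bin: with the dowel, push in the spring catch that hides behind one of the two holes in the sloping grey panel at the back of the bin (the other hole hides only a stiff dummy, so feel gently and do not lean on it), then roll the slatted cover all the way back by its orange fin. Lay the dowel back down on the cork mat, and leave the other things on the table where they are.

Things in the scene. Friction and masses are not known exactly. Their poses are not given: they have to be found in the camera images.
- bin: White and ash roll-top tool bin, fixed, 208 mm deep (x), 300 wide (y), 204 tall (227 over the fin). Origin: centre of its underside; front faces its -x. A lying drum, outer radius 104 mm, about a level axis along y, 100 mm up, on a box base. Cover bay y -34 to 144 mm; latch pod y -150 to -34 mm, with a flat sloping grey panel at its back. Nothing of the bin stands out past the plane of that panel.
- hole_a (a point): Centre of one round hole, 26 mm across, in the outer face of the 8 mm thick grey panel (the hole nearer the cover); axes as the bin's. Panel normal and hole axis: (0.819, 0, 0.574) in the bin's axes, 35 degrees above level; push in against it. A yellow disc 36 mm across lies 16 mm behind the outer face at either hole: one is the catch, one the dummy, alike, and which is which changes.
- hole_b (a point): Centre of the other round hole, 56 mm from hole_a along the bin's y, of the same size and look.
- catch (a joint): Travel of the sprung catch, m: 0 at rest, grows as its yellow disc is pushed in, at most 0.016. It gives at about 4 N, takes 8 to 9 N at 0.007, where it lets the cover go, and 12 N at its end. It springs back when left. Which hole it is behind is not told.
- dummy (a joint): Travel of the stiff dummy's yellow disc, m: 0 at rest, about 8 N for each mm (8000 N/m). It must not be pushed in past 0.0045 (about 36 N).
- cover (a joint): Angle of the slatted cover about the drum axis, rad: about 0 when shut and latched, 1.35 when fully rolled back. When the catch lets go, a small spring kicks it open to about 0.25; from there friction holds it wherever it is left, and rolling it takes about 3 N at the fin.
- cover_fin (a point): Centre of the cover's orange fin, a radial plate 8 mm thick, 100 mm long along the bin's y, standing 97 to 127 mm from the drum axis (this point 112; slats' outer face 98). Shut, it is 130 degrees round from the bin's +x (front, 50 degrees above level); opening carries it over the top towards the back, to 53 degrees. Pushing its front side with the fingertips is enough.
- drum_axis (a point): Point on the drum axis at the middle of the cover's width: the fin turns about it, around the bin's y.
- dowel_center (a point): Centre of the loose dowel: a round wooden rod along this frame's x, diameter 16 mm, 190 mm long (ends at x +95 and -95 mm, alike, rounded), with a square blue grip in the middle, 60 mm long and 30 x 30 mm, on whose flat side it lies, so that its centre is 15 mm above the mat. About 80 g.
- mat: Cork mat, fixed to the table, 260 mm (its x) by 170 mm (its y), 4 mm thick; origin at the centre of its underside. The dowel starts on it and goes back on it.
- key_rack: Black plastic rack standing upright with six steel hex keys, 50 x 130 mm, 130 mm tall. Bystander; origin at the centre of its underside.
- tape_dispenser: Red tape dispenser, 150 x 55 mm, 76 mm tall. Bystander; origin at the centre of its underside.
- stapler: Grey stapler, 140 x 36 mm, about 60 mm tall. Bystander; origin at the centre of its underside.
- bracket: Aluminium L-bracket, 80 x 50 mm, 80 mm tall. Bystander; origin at the centre of its underside.
Mind the look-alikes: they are no part of the job. What is shaped like the part that bears dowel_center but red is not meant.

How it is judged:
On the way, in this order (a step that is already met when the one before it is completed fails the run):
1. the catch is pushed in by at least 7 mm with the dowel reaching in through a hole (its centre within 82 mm of the hole's mouth) (value of joint catch above 0.007 m and (distance between dowel_center and hole_a below 0.082 m or distance between dowel_center and hole_b below 0.082 m)), for 0.02 s.
2. the cover is rolled back past 1.15 rad (value of joint cover above 1.15 rad), for 0.1 s.
At the end, for the whole second after the job is handed in: The cover is rolled back past 1.15 rad of its 1.35, the catch has sprung back (under 3 mm), and the dowel lies flat on the cork mat, its centre within the mat's outline and 14 to 26 mm above the table, let go (value of joint cover above 1.15 rad and value of joint catch below 0.003 m and x of dowel_center in the frame of mat between -0.13 and 0.13 m and y of dowel_center in the frame of mat between -0.085 and 0.085 m and height (world z) of dowel_center between 0.014 and 0.026 m and contact force between mat and anything else above 0.2 N); the robot touches nothing.
It fails at once if the dummy is leaned on (pushed in past 4.5 mm) (value of joint dummy above 0.0045 m).
It fails at once if the key rack is moved over 30 mm (distance of key_rack from where it was at the start of the episode above 0.03 m).
It fails at once if the tape dispenser is moved over 30 mm (distance of tape_dispenser from where it was at the start of the episode above 0.03 m).
It fails at once if the stapler is moved over 30 mm (distance of stapler from where it was at the start of the episode above 0.03 m).
It fails at once if the bracket is moved over 30 mm (distance of bracket from where it was at the start of the episode above 0.03 m).
It also fails if it takes over 72 s, if anything falls off the work surface, if the arm or the gripper's body presses on something with over 40 N, if the wrist force passes 120 N, or if a joint passes its speed limit or range.

## Working session

There is one attempt and no reset: what is moved stays moved. The work goes in short steps, Python scripts to look and compute and a tool call to move; the robot and the scene stay as the last step left them, time stands still between calls to the robot, and variables do not carry over. Pictures are saved under pics/ and viewed, and the job is handed in when it is done.

Besides the shell and the picture viewer there is one more tool, called after "Request:" in YAML: its name, and indented under it one key for each argument. arm_command: Moves the arm, as the interface text tells. Its arguments: {"type":"object","properties":{"motion":{"type":"string"},"squeeze":{"type":"number"}},"required":["motion"]}

```bash
ls; mkdir -p pics
python3 - <<'E'
from plant import *
import cv2,pickle
o=observe();print({k:o[k] for k in ('clock','q','ee_pos','ee_rot','contact_force','gripper_width')})
for n in ("scene","top","wrist"):
    c=camera(n);pickle.dump(c,open(f"pics/{n}0.pkl","wb"));cv2.imwrite(f"pics/{n}0.png",c["img"][:,:,::-1])
    print(n,c["K"].tolist(),c["cam_to_world"].round(3).tolist())
E
```

```text
pics
{'clock': 0.0, 'q': array([ 1.08619535e+00,  1.16463848e-01,  1.44224832e+00,  1.77587889e-05,
        1.58400958e+00, -3.77960043e-02]), 'ee_pos': array([0.29156426, 0.60855629, 0.21793063]), 'ee_rot': array([ 0.68942542,  0.15627455,  0.68964373, -0.15704261]), 'contact_force': array([ 0.06766587,  0.32680515, -0.30825283]), 'gripper_width': 0.09307966453233586}
scene [[368.4207245008612, 0.0, 316.46586545959843], [0.0, 368.4207245008612, 200.97664615682135], [0.0, 0.0, 1.0]] [[-0.396, 0.567, -0.723, 1.364], [0.918, 0.237, -0.317, 0.323], [-0.008, -0.789, -0.614, 0.903], [0.0, 0.0, 0.0, 1.0]]
top [[404.17553456295116, 0.0, 323.4513592285537], [0.0, 404.17553456295116, 200.7553243935663], [0.0, 0.0, 1.0]] [[-0.012, -0.994, 0.113, 0.331], [-1.0, 0.012, 0.0, -0.052], [-0.002, -0.113, -0.994, 1.556], [0.0, 0.0, 0.0, 1.0]]
wrist [[338.02741504422215, 0.0, 322.724453072786], [0.0, 338.02741504422215, 199.8124883373701], [0.0, 0.0, 1.0]] [[0.432, 0.861, 0.268, 0.216], [0.902, -0.412, -0.129, 0.644], [-0.001, 0.297, -0.955, 0.385], [0.0, 0.0, 0.0, 1.0]]
```

View pics/scene0.png

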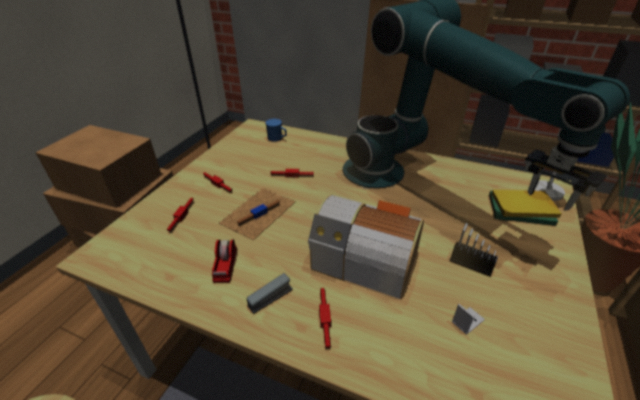

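View pics/top0.png

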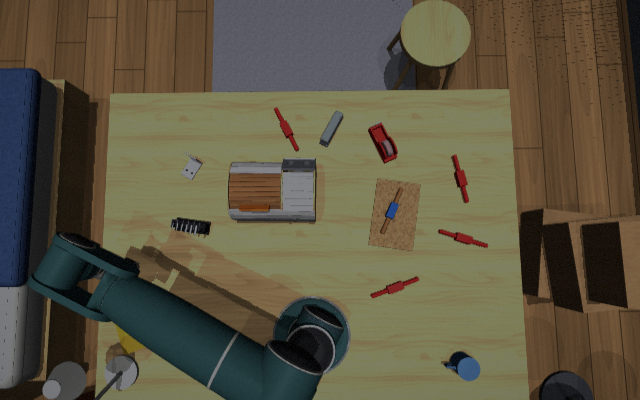

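View pics/wrist0.png

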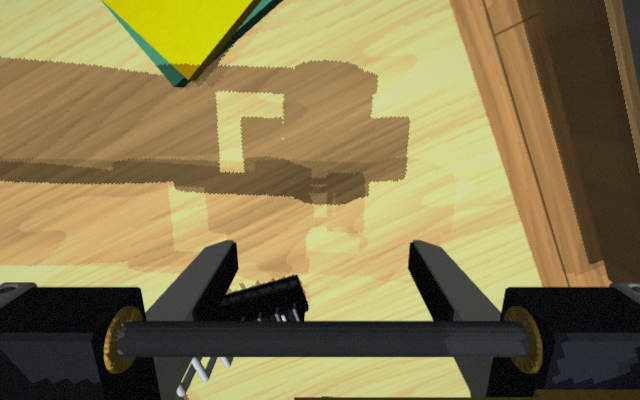

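The only blue-gripped dowel is on the mat, at scene (260,211) and top (391,211). Five red ones are decoys. The blue thing at top (465,366) is a mug. I'll confirm with enlarged crops.

Run:
```python
import cv2,numpy as np
t=cv2.imread("pics/top0.png");s=cv2.imread("pics/scene0.png")
a=cv2.resize(t[145:235,215:325],None,fx=5,fy=5,interpolation=2)
b=cv2.resize(t[170:260,355:435],None,fx=5,fy=5,interpolation=2)
c=cv2.resize(s[185:300,300:430],None,fx=5,fy=5,interpolation=2)
cv2.imwrite("pics/a.png",cv2.resize(np.hstack([a,b]),None,fx=.8,fy=.8));cv2.imwrite("pics/c.png",c)
```

```text
(no output)
```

View pics/a.png

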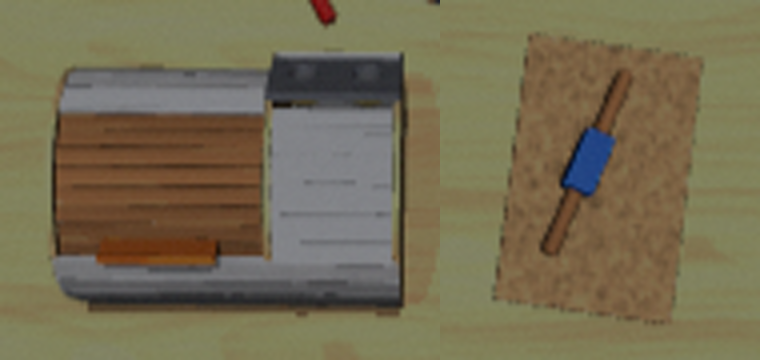

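View pics/c.png

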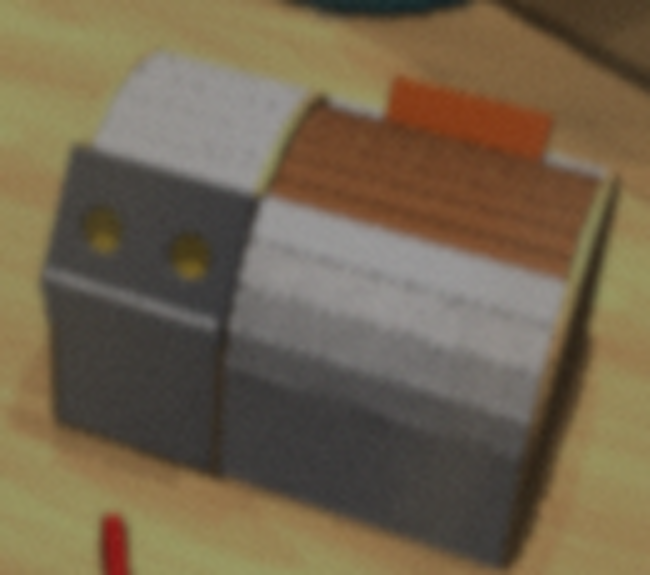

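```bash
cat > h.py <<'E'
import numpy as np,cv2,pickle
from scipy.spatial.transform import Rotation as R
def ray(c,u,v):
    T=np.array(c["cam_to_world"]);d=np.linalg.inv(c["K"])@[u,v,1.];d=T[:3,:3]@d
    return T[:3,3],d/np.linalg.norm(d)
def plane(c,u,v,z):
    o,d=ray(c,u,v);return o+d*(z-o[2])/d[2]
def tri(pairs):
    A=np.zeros((3,3));b=np.zeros(3);L=[]
    for c,u,v in pairs:
        o,d=ray(c,u,v);P=np.eye(3)-np.outer(d,d);A+=P;b+=P@o;L.append((o,P))
    x=np.linalg.solve(A,b);return x,[np.linalg.norm(P@(x-o)) for o,P in L]
def proj(c,p):
    T=np.linalg.inv(c["cam_to_world"]);q=T[:3,:3]@p+T[:3,3];q=c["K"]@q;return q[:2]/q[2]
def load(n):return pickle.load(open(f"pics/{n}.pkl","rb"))
def rot(q):return R.from_quat([q[1],q[2],q[3],q[0]])
E
python3 - <<'E'
from h import *
np.set_printoptions(precision=4,suppress=True)
s,t=load("scene0"),load("top0")
for n,a,b in [("ha",(338,236.2),(290.5,163)),("hb",(320.6,231),(307.5,163)),("pTopL",(351,224),(282.5,170)),("pTopR",(315,214.6),(316,170)),("finL",(379.5,201),(269.5,206)),("finR",(409,211.5),(240,206))]:
    print(n,*tri([(s,*a),(t,*b)]))
# dowel, mat
for n,c in (("scene",s),("top",t)):
    hsv=cv2.cvtColor(c["img"],cv2.COLOR_RGB2HSV)
    m=cv2.inRange(hsv,(105,120,40),(130,255,255))
    k,l,st,ce=cv2.connectedComponentsWithStats(m)
    for i in range(1,k):
        if st[i,4]>30:
            u,v=ce[i];print(n,st[i],ce[i].round(1),plane(c,u,v,0.026))
for p in [(378,178.5),(420.5,184),(413,250.5),(369,244)]: print("mat",plane(t,*p,0.004))
# dowel ends
p=plane(t,355+(628-440)/4,170+72/4,.019);q=plane(t,355+(549-440)/4,170+250/4,.019);print("ends",p,q,np.linalg.norm(p-q),np.degrees(np.arctan2(*(p-q)[1::-1])))
# bin base edges on top: drum silhouettes
for p in [(229,164),(229,219),(316,160),(316,221)]: print("bin",plane(t,*p,.1))
E
```

```text
ha [0.6231 0.0637 0.1622] [np.float64(0.0012869915155484597), np.float64(0.0012869915155485161)]
hb [0.6218 0.006  0.1612] [np.float64(0.0033282298112335827), np.float64(0.0033282298112336036)]
pTopL [0.5922 0.0899 0.1933] [np.float64(0.0026127346475154764), np.float64(0.0026127346475154517)]
pTopR [ 0.591  -0.0246  0.1908] [np.float64(0.0028157867524347844), np.float64(0.002815786752434846)]
finL [0.4673 0.1359 0.2018] [np.float64(0.005627107726155221), np.float64(0.005627107726155299)]
finR [0.4705 0.2332 0.1932] [np.float64(0.0016244981788335793), np.float64(0.001624498178833614)]
scene [267 119  14  21 152] [273.2 126.3] [-0.1643 -0.5904  0.026 ]
scene [251 205  16  10  88] [258.6 209.5] [ 0.4658 -0.3096  0.026 ]
top [   0   69   36  218 5978] [ 13.7 166.4] [0.6519 1.1399 0.026 ]
top [386 202  13  17 126] [391.8 210. ] [ 0.4657 -0.3108  0.026 ]
top [457 357  23  24 413] [468.  368.4] [-0.1157 -0.5696  0.026 ]
top [446 362  10   8  34] [450.6 365.8] [-0.1058 -0.5069  0.026 ]
mat [ 0.5912 -0.2645  0.004 ]
mat [ 0.5676 -0.4289  0.004 ]
mat [ 0.3118 -0.3903  0.004 ]
mat [ 0.3385 -0.2233  0.004 ]
ends [ 0.5506 -0.3536  0.019 ] [ 0.3812 -0.2729  0.019 ] 0.1877021594015484 -25.453958243927133
bin [0.6357 0.293  0.1   ]
bin [0.4338 0.2902 0.1   ]
bin [ 0.6466 -0.0259  0.1   ]
bin [ 0.4227 -0.0237  0.1   ]
```

```bash
cat >> h.py <<'E'
np.set_printoptions(precision=4,suppress=True)
def st(o=None):
    if o is None:
        from plant import observe
        o=observe()
    return o,np.array(o["ee_pos"]),rot(o["ee_rot"])
def rel(p,r,tp,tr=None):
    "shift units (20mm) in tool axes of r; turn units (90deg)"
    print("shift",(r.inv().apply(np.array(tp)-p)/.02).round(2))
    if tr is not None: print("turn",((r.inv()*tr).as_rotvec()/(np.pi/2)).round(3), "then shift",(tr.inv().apply(np.array(tp)-p)/.02).round(2))
def mk(x,y):
    x=np.array(x,float);x/=np.linalg.norm(x);y=np.array(y,float);y-=x*(x@y);y/=np.linalg.norm(y)
    return R.from_matrix(np.c_[x,y,np.cross(x,y)])
E
python3 - <<'E'
from h import *
o,p,r=st();print(r.as_matrix())
c=load("wrist0");T=c["cam_to_world"]
print("cam in tool",r.inv().apply(T[:3,3]-p),"\n",r.as_matrix().T@T[:3,:3])
for sg in (1,-1):
    tr=mk([0,0,-1],[0,sg,0]);print(sg,"z axis",tr.as_matrix()[:,2]);rel(p,r,[.58,.04,.28],tr)
E
```

```text
[[-0.0004  0.4321  0.9018]
 [-0.0008  0.9018 -0.4321]
 [-1.     -0.0009 -0.    ]]
cam in tool [-0.1668 -0.0011 -0.0829] 
 [[ 0.0001 -0.2972  0.9548]
 [ 1.      0.     -0.0001]
 [ 0.      0.9548  0.2972]]
1 z axis [1. 0. 0.]
shift [ -3.08 -19.41  25.29]
turn [-0.284 -0.     0.001] then shift [ -3.09 -28.43  14.42]
-1 z axis [-1. -0.  0.]
shift [ -3.08 -19.41  25.29]
turn [1.716 0.001 0.   ] then shift [ -3.09  28.43 -14.42]
```

Request:
arm_command:
  motion: "-0.2 0 0 0.095 0 0 1;-0.2 0 0 0.095 0 0 1;-0.2 0 0 0.095 0 0 1;-0.2 0 0 0.095 0 0 1;-0.2 0 0 0.095 0 0 1;-0.2 0 0 0.095 0 0 1;-0.2 0 0 0.095 0 0 1;-0.2 0 0 0.095 0 0 1;-0.2 0 0 0.095 0 0 1;-0.2 0 0 0.095 0 0 1;-0.2 0 0 0.095 0 0 1;-0.2 0 0 0.095 0 0 1;-0.2 0 0 0.095 0 0 1;-0.2 0 0 0.095 0 0 1;-0.2 0 0 0.095 0 0 1;-0.1 0 0 0.095 0 0 1;0 0 0 0.095 0 0 1;0 0 0 0.095 0 0 1"

```text
clock: 1.95
ee_pos: [0.2917, 0.6087, 0.2804]
ee_rot: [-0.001, -0.707, -0.001, 0.707]
contact_force: [-0.1, 0.6, -0.1]
gripper_width: 0.093
```

Request:
arm_command:
  motion: "0 1 -0.5 0 0 0 1;0 1 -0.5 0 0 0 1;0 1 -0.5 0 0 0 1;0 1 -0.5 0 0 0 1;0 1 -0.5 0 0 0 1;0 1 -0.5 0 0 0 1;0 1 -0.5 0 0 0 1;0 1 -0.5 0 0 0 1;0 1 -0.5 0 0 0 1;0 1 -0.5 0 0 0 1;0 1 -0.5 0 0 0 1;0 1 -0.5 0 0 0 1;0 1 -0.5 0 0 0 1;0 1 -0.5 0 0 0 1;0 1 -0.5 0 0 0 1;0 1 -0.5 0 0 0 1;0 1 -0.5 0 0 0 1;0 1 -0.5 0 0 0 1;0 1 -0.5 0 0 0 1;0 1 -0.5 0 0 0 1"

```text
clock: 3.95
ee_pos: [0.4953, 0.2086, 0.2808]
ee_rot: [0.003, 0.707, 0.003, -0.707]
contact_force: [-0.1, -0.0, 0.3]
gripper_width: 0.0931
```

Request:
arm_command:
  motion: "0 1 -0.5 0 0 0 1;0 1 -0.5 0 0 0 1;0 1 -0.5 0 0 0 1;0 1 -0.5 0 0 0 1;0 1 -0.5 0 0 0 1;0 1 -0.5 0 0 0 1;0 1 -0.5 0 0 0 1;0 1 -0.5 0 0 0 1;0 0.5 -0.2 0 0 0 1;0 0 0 0 0 0 1;0 0 0 0 0 0 1"

```text
clock: 5.05
ee_pos: [0.5802, 0.0413, 0.2807]
ee_rot: [0.003, 0.707, 0.003, -0.707]
contact_force: [0.2, 0.1, 0.2]
gripper_width: 0.093
```

```bash
cat > snap.py <<'E'
import sys,pickle,cv2
from plant import *
for a in sys.argv[2:]:
    c=camera(a);n=a+sys.argv[1];pickle.dump(c,open(f"pics/{n}.pkl","wb"));cv2.imwrite(f"pics/{n}.png",c["img"][:,:,::-1])
o=observe();print(o["clock"],o["q"].round(3),o["ee_pos"].round(4),o["contact_force"].round(2))
E
python3 snap.py 1 wrist
```

```text
5.1 [ 0.028 -0.097  1.556  0.     1.682  1.59 ] [0.5802 0.0417 0.2808] [ 0.07 -0.27  0.61]
```

View pics/wrist1.png

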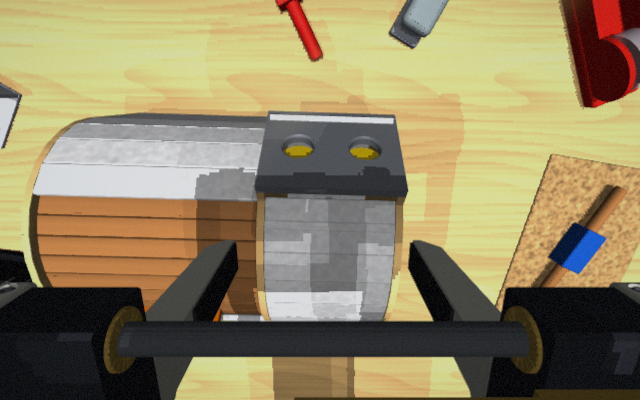

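Run:
```python
import cv2
s=cv2.imread("pics/wrist1.png")
cv2.imwrite("pics/w1c.png",cv2.resize(s[105:205,245:415],None,fx=4.6,fy=4.6,interpolation=2))
```

```text
(no output)
```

View pics/w1c.png

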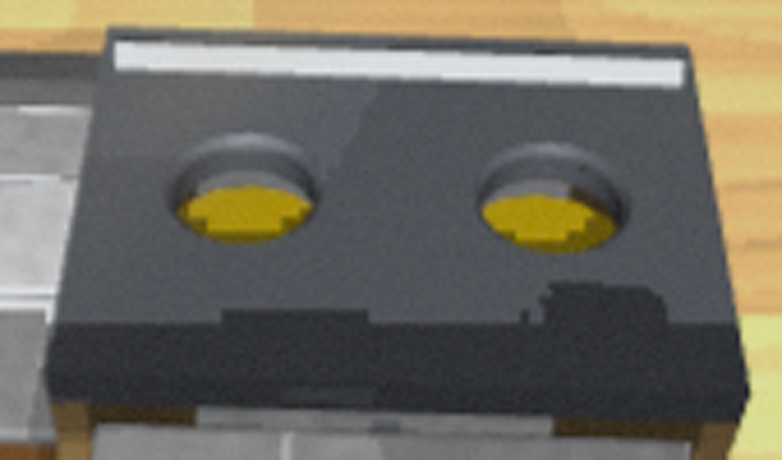

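Run:
```python
from h import *
w,s,t=load("wrist1"),load("scene0"),load("top0")
print(w["cam_to_world"][:3,3])
A,B=(297.9,145.8),(365.3,147.9)
for n,wp,a,b in [("ha",A,(338,236.2),(290.5,163)),("hb",B,(320.6,231),(307.5,163))]:
    print(n,*tri([(w,*wp),(s,*a)]));print(n,*tri([(w,*wp),(s,*a),(t,*b)]))
for z in (.155,.158,.161,.164,.167):
    a,b=plane(w,*A,z),plane(w,*B,z);d=a-b;print(z,a,b,np.linalg.norm(d),np.degrees(np.arctan2(-d[0],d[1])))
print("panel edges yaw")
k=lambda x,y:(245+x/4.6,105+y/4.6)
for z,q1,q2 in [(.131,(115,54),(686,72)),(.19,(50,385),(745,405)),(.198,(50,395),(745,417))]:
    a,b=plane(w,*k(*q1),z),plane(w,*k(*q2),z);d=a-b;print(z,a,b,np.linalg.norm(d),np.degrees(np.arctan2(-d[0],d[1])))
```

```text
[0.6631 0.0409 0.4476]
ha [0.6209 0.0629 0.1596] [np.float64(0.0013260014066264455), np.float64(0.0013260014066264166)]
ha [0.6225 0.063  0.1618] [np.float64(0.0015310014622780014), np.float64(0.0018376295281978233), np.float64(0.0012022692640205697)]
hb [0.6195 0.0064 0.1594] [np.float64(0.002119502562167904), np.float64(0.0021195025621680392)]
hb [0.6212 0.0055 0.1612] [np.float64(0.0012041785981125315), np.float64(0.0036455268767070334), np.float64(0.0031290923418618513)]
0.155 [0.6208 0.0621 0.155 ] [0.6195 0.0038 0.155 ] 0.058309302377647115 -1.2951540988954988
0.158 [0.6212 0.0619 0.158 ] [0.6199 0.0042 0.158 ] 0.05771154576293375 -1.2951540988954948
0.161 [0.6217 0.0617 0.161 ] [0.6204 0.0046 0.161 ] 0.05711378914822038 -1.2951540988954904
0.164 [0.6221 0.0614 0.164 ] [0.6208 0.0049 0.164 ] 0.056516032533507 -1.2951540988955987
0.167 [0.6225 0.0612 0.167 ] [0.6213 0.0053 0.167 ] 0.05591827591879363 -1.2951540988955956
panel edges yaw
0.131 [0.6435 0.0889 0.131 ] [ 0.641  -0.0245  0.131 ] 0.11339437105981899 -1.2737207491912448
0.19 [0.5918 0.0932 0.19  ] [ 0.5892 -0.0264  0.19  ] 0.11969250301198528 -1.2234283525659706
0.198 [0.5922 0.0917 0.198 ] [ 0.5894 -0.0245  0.198 ] 0.1162434984785568 -1.398452461466587
```

Run:
```python
from h import *
o,p,r=st()
rel(p,r,[.445,-.30,.14],mk([0,0,-1],[-.43,-.903,0]))
```

```text
shift [ 7.04 17.02  6.92]
turn [ 0.289 -0.     0.   ] then shift [ 7.04 18.33 -1.24]
```

Request:
arm_command:
  motion: "0 0 0 0.09 0 0 1;0 0 0 0.095 0 0 1;0 0.5 0 0.09 0 0 1;0 0.9 0 0 0 0 1;0 1 0 0 0 0 1;0 1 0 0 0 0 1;0 1 0 0 0 0 1;0 1 0 0 0 0 1;0 1 0 0 0 0 1;0.5 1 0 0 0 0 1;0.7 0.9 0 0 0 0 1;0.7 0.9 0 0 0 0 1;0.7 0.9 0 0 0 0 1;0.7 0.9 -0.1 0 0 0 1;0.7 0.9 -0.2 0 0 0 1;0.7 0.9 -0.2 0 0 0 1;0.7 0.9 -0.2 0 0 0 1;0.7 0.9 -0.2 0 0 0 1;0.7 0.9 -0.2 0 0 0 1;0.5 0.8 -0.2 0 0 0 1"

```text
clock: 7.1
ee_pos: [0.4709, -0.2679, 0.1339]
ee_rot: [0.147, -0.692, 0.147, 0.692]
contact_force: [0.3, 0.6, -0.6]
gripper_width: 0.0927
```

Request:
arm_command:
  motion: "0.3 0.9 0 0 0 0 1;0.2 0.8 0 0 0 0 1;0 0 0 0 0 0 1;0 0 0 0 0 0 1"

```text
clock: 7.5
ee_pos: [0.4577, -0.2983, 0.125]
ee_rot: [-0.148, 0.691, -0.148, -0.691]
contact_force: [-0.2, 0.2, 0.8]
gripper_width: 0.093
```

```bash
python3 snap.py 2 wrist
```

```text
7.55 [-0.624 -0.125  1.835  0.     1.432  1.37 ] [ 0.4579 -0.2981  0.1251] [-0.28  0.44 -0.18]
```

View pics/wrist2.png

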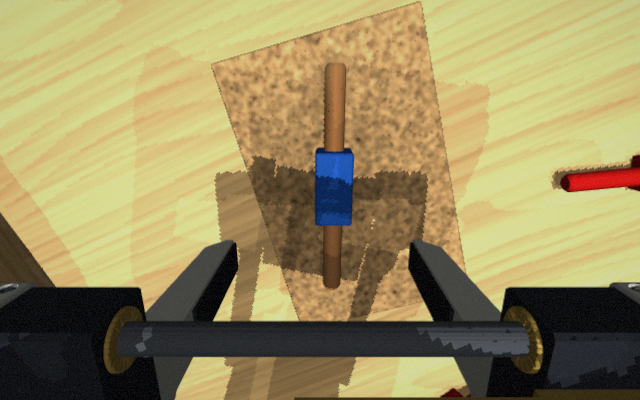

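Run:
```python
from h import *
w=load("wrist2");o,p,r=st()
a,b=plane(w,335.5,63.5,.019),plane(w,332,287,.019)
d=a-b;print(a,b,(a+b)/2,np.linalg.norm(d),np.degrees(np.arctan2(d[1],d[0])))
m=cv2.inRange(cv2.cvtColor(w["img"],cv2.COLOR_RGB2HSV),(105,120,40),(130,255,255))
cs=max(cv2.findContours(m,0,2)[0],key=cv2.contourArea);x,y,ww,h=cv2.boundingRect(cs);print(x,y,ww,h)
g=[plane(w,u,v,.034) for u,v in((x,y+3),(x+ww,y+3),(x,y+h),(x+ww,y+h))];print(np.array(g),np.mean(g,0), np.linalg.norm(g[1]-g[0]),np.linalg.norm(g[2]-g[0]))
c=(a+b)/2
for cc in(c,np.mean(g,0)): rel(p,r,[cc[0],cc[1],.010],mk([0,0,-1],[d[1],-d[0],0]))
```

```text
[ 0.5498 -0.3514  0.019 ] [ 0.3759 -0.272   0.019 ] [ 0.4629 -0.3117  0.019 ] 0.19116285845597505 -24.550931934823645
315 148 39 77
[[ 0.4983 -0.3112  0.034 ]
 [ 0.486  -0.3384  0.034 ]
 [ 0.4431 -0.286   0.034 ]
 [ 0.43   -0.315   0.034 ]] [ 0.4643 -0.3127  0.034 ] 0.029823267002655137 0.060661696643539265
shift [ 5.76  0.52 -0.5 ]
turn [ 0.004 -0.     0.   ] then shift [ 5.76  0.52 -0.51]
shift [ 5.76  0.53 -0.59]
turn [ 0.004 -0.     0.   ] then shift [ 5.76  0.53 -0.59]
```

Request:
arm_command:
  motion: "0.5 0.52 -0.54 0.004 0 0 1;0.9 0 0 0 0 0 1;0.9 0 0 0 0 0 1;0.9 0 0 0 0 0 1;0.9 0 0 0 0 0 1;0.7 0 0 0 0 0 1;0.5 0 0 0 0 0 1;0.45 0 0 0 0 0 1;0 0 0 0 0 0 1;0 0 0 0 0 0 0;0 0 0 0 0 0 0;0 0 0 0 0 0 0;0 0 0 0 0 0 0;0 0 0 0 0 0 0;0 0 0 0 0 0 0;0 0 0 0 0 0 0;0 0 0 0 0 0 0;0 0 0 0 0 0 0"
  squeeze: 40

```text
clock: 9.35
ee_pos: [0.4634, -0.3121, 0.0097]
ee_rot: [-0.151, 0.691, -0.151, -0.691]
contact_force: [1.4, 0.8, 0.2]
gripper_width: 0.0299
```

```bash
python3 snap.py 3 wrist
```

```text
9.4 [-0.638  0.003  1.911  0.     1.228  1.362] [ 0.4634 -0.3121  0.0097] [-0.17  0.82 -0.31]
```

View pics/wrist3.png

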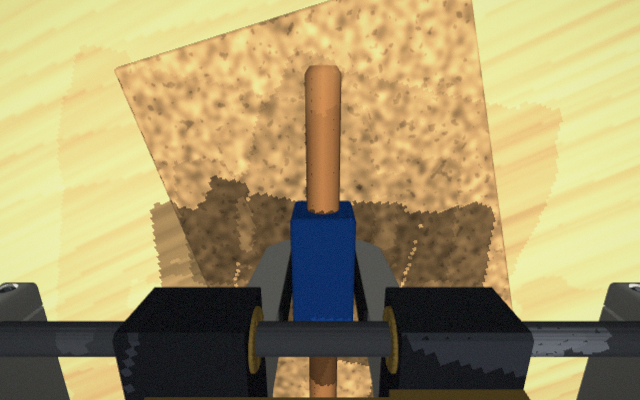

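Request:
arm_command:
  motion: "-0.4 0 0 0 0 0 0;-0.8 0 0 0 0 0 0;-1 0 0 0 0 0 0;-1 0 0 0 0 0 0;-1 0 0 0 0 0 0;-1 0 0 0 0 0 0;-1 0 0 0 0 0 0;-1 0 0 0 0 0 0;-1 0 0 0 0 0 0;-1 0 0 0 0 0 0;-1 0 0 0 0 0 0;-0.5 0 0 0 0 0 0;0 0 0 0 0 0 0"

```text
clock: 10.7
ee_pos: [0.4637, -0.3123, 0.2258]
ee_rot: [-0.15, 0.692, -0.151, -0.69]
contact_force: [0.4, 0.9, -1.3]
gripper_width: 0.0298
```

```bash
cat >> h.py <<'E'
HA=np.array([.622,.0618,.1625]);HB=np.array([.6207,.0052,.1625])
yaw=np.radians(-1.3);N=np.array([.8192*np.cos(yaw),.8192*np.sin(yaw),.5736])
TX=np.array([.5736*np.cos(yaw),.5736*np.sin(yaw),-.8192])
RH=mk(TX,np.cross(-N,TX))
E
python3 - <<'E'
from h import *
w=load("wrist3");T=w["cam_to_world"]
a=plane(w,323,65,.019);o,p,r=st();p3=np.array([.4634,-.3121,.0097])
print("outer end in tool",r.inv().apply(a-p3))
print(RH.as_matrix())
print(p)
tip=HB+N*.025; ctr=HB+N*.12; tcp=ctr+.0093*TX
print(tcp);rel(p,r,tcp,RH)
r2=mk([0,0,-1],RH.as_matrix()[:,1]);rel(p,r,[tcp[0],tcp[1],p[2]],r2);rel(p,r2,tcp,RH)
E
```

```text
outer end in tool [-0.009   0.0012 -0.0957]
[[ 0.5734 -0.0227 -0.8189]
 [-0.013  -0.9997  0.0186]
 [-0.8192  0.     -0.5736]]
[ 0.4637 -0.3123  0.2258]
[0.7243 0.0028 0.2237]
shift [  0.11 -19.75  -5.29]
turn [-0.251  0.382 -0.08 ] then shift [  7.35 -16.05 -10.32]
shift [  0.   -19.75  -5.29]
turn [-0.259 -0.002 -0.001] then shift [ -0.   -16.05 -12.67]
shift [  0.11 -16.05 -12.67]
turn [-0.     0.389  0.   ] then shift [  7.35 -16.05 -10.32]
```

Request:
arm_command:
  motion: "0 0 -0.3 -0.086 0 0 0;0 0 -0.5 -0.086 0 0 0;0 0 -0.8 -0.087 0 0 0;0 0 -1 0 0 0 0;0 0 -1 0 0 0 0;0 0 -1 0 0 0 0;0 0 -1 0 0 0 0;0 0 -1 0 0 0 0;0 0 -1 0 0 0 0;0 0 -1 0 0 0 0;0 0 -1 0 0 0 0;0 0 -1 0 0 0 0;0 0 -1 0 0 0 0;0 0 -0.6 0 0 0 0;0 -0.2 0 0 0.09 0 0;0 -0.4 0 0 0.09 0 0;0 -0.6 0 0 0.09 0 0;0 -0.8 0 0 0.09 0 0;0 -0.9 0 0 0.029 0 0;0 -1 0 0 0 0 0"

```text
clock: 12.7
ee_pos: [0.7062, -0.2464, 0.2216]
ee_rot: [-0.006, 0.887, -0.01, -0.462]
contact_force: [0.3, -0.4, -0.8]
gripper_width: 0.0298
```

Request:
arm_command:
  motion: "0 -1 0 0 0 0 0;0 -1 0 0 0 0 0;0 -1 0 0 0 0 0;0 -1 0 0 0 0 0;0 -1 0 0 0 0 0;0 -1 0 0 0 0 0;0 -1 0 0 0 0 0;0 -1 0 0 0 0 0;0 -0.8 0 0 0 0 0;0 -0.5 0 0 0 0 0;0 0 0 0 0 0 0;0 0 0 0 0 0 0"

```text
clock: 13.9
ee_pos: [0.712, -0.0611, 0.2232]
ee_rot: [-0.005, 0.887, -0.01, -0.462]
contact_force: [0.3, 0.7, -0.9]
gripper_width: 0.0299
```

```bash
python3 snap.py 4 scene
python3 - <<'E'
from h import *
o,p,r=st();rel(p,r,HB+N*.12+.0093*TX,RH)
s=cv2.imread("pics/scene4.png");cv2.imwrite("pics/s4c.png",cv2.resize(s[130:290,260:440],None,fx=4,fy=3.7,interpolation=2))
E
```

```text
13.95 [-0.153 -0.159  1.793  0.095  0.903  1.405] [ 0.7121 -0.0614  0.2233] [-0.23 -0.89 -0.44]
shift [ 0.29 -3.23 -0.45]
turn [-0.  0. -0.] then shift [ 0.29 -3.23 -0.45]
```

View pics/s4c.png

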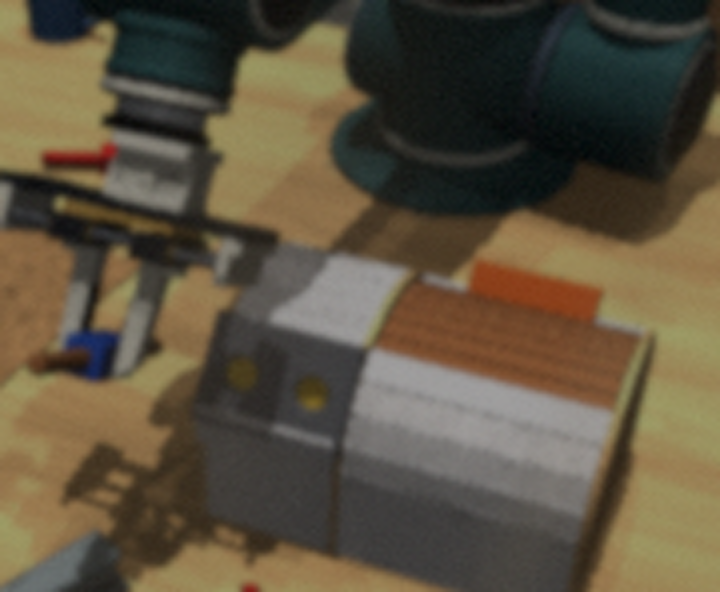

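Request:
arm_command:
  motion: "0.1 -0.6 -0.2 0 0 0 0;0.1 -0.9 -0.2 0 0 0 0;0.09 -0.8 -0.05 0 0 0 0;0 -0.6 0 0 0 0 0;0 -0.33 0 0 0 0 0;0 0 0 0 0 0 0;0 0 0 0 0 0 0"

```text
clock: 14.65
ee_pos: [0.7243, 0.0033, 0.2241]
ee_rot: [-0.005, 0.887, -0.01, -0.462]
contact_force: [-0.1, -0.2, -0.3]
gripper_width: 0.0298
```

```bash
python3 snap.py 5 scene top
python3 - <<'E'
from h import *
o,p,r=st();rel(p,r,HB+N*.12+.0093*TX,RH)
s=cv2.imread("pics/scene5.png");t=cv2.imread("pics/top5.png")
cv2.imwrite("pics/s5c.png",np.hstack([cv2.resize(s[170:270,280:380],None,fx=4,fy=4,interpolation=2),cv2.resize(t[120:220,250:350],None,fx=4,fy=4,interpolation=2)]))
E
```

```text
14.75 [-0.034 -0.139  1.774  0.008  0.895  1.557] [0.7243 0.0029 0.2241] [ 0.82  1.23 -0.28]
shift [0.02 0.   0.01]
turn [-0. -0. -0.] then shift [0.02 0.   0.01]
```

View pics/s5c.png

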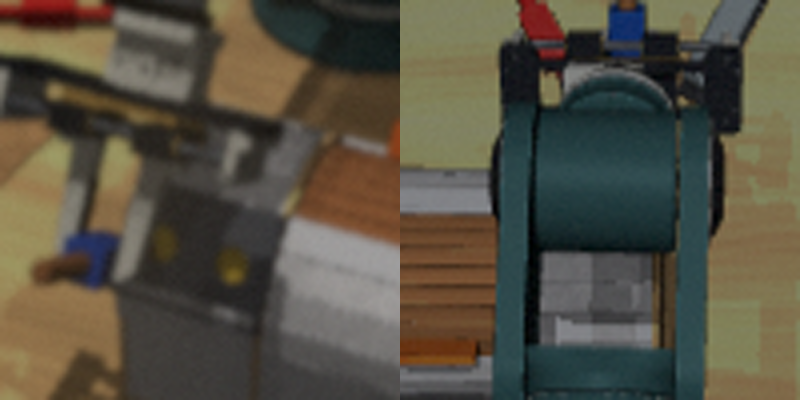

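Run:
```python
from h import *
c=load("scene5");o,p,r=st();M=r.as_matrix()
ctr=p-.0093*M[:,0]
print("outer end",proj(c,ctr-.093*M[:,2]),"inner tip",proj(c,ctr+.095*M[:,2]),"ctr",proj(c,ctr),"ha",proj(c,HA),"hb",proj(c,HB))
```

```text
outer end [289.6373 237.3795] inner tip [316.4762 230.9271] ctr [304.1216 233.8973] ha [337.0686 235.6887] hb [319.3615 230.3126]
```

Request:
arm_command:
  motion: "0 0 0.4 0 0 0 0;0 0 0.4 0 0 0 0;0 0 0.25 0 0 0 0;0 0 0.15 0 0 0 0;0 0 0.1 0 0 0 0;0 0 0.1 0 0 0 0;0 0 0 0 0 0 0;0 0 0 0 0 0 0"

```text
clock: 15.55
ee_pos: [0.7015, 0.004, 0.2081]
ee_rot: [-0.005, 0.887, -0.01, -0.462]
contact_force: [0.3, 0.1, 0.1]
gripper_width: 0.0301
```

```bash
cat > f.py <<'E'
from h import *
from plant import *
F=[];Q=[]
for i in range(2):
    o=observe();F.append(o["contact_force"]);Q.append(o["ft_torque"])
o,p,r=st(o);M=r.as_matrix()
print(o["clock"],"p",p.round(4),"F tool",r.inv().apply(np.mean(F,0)).round(2),"T tool",r.inv().apply(np.mean(Q,0)).round(3),"w",round(o["gripper_width"],4))
tip=p-.0093*M[:,0]+.095*M[:,2]
for n,H in(("A",HA),("B",HB)):print(n,"tip rel hole in tool (x,y,depth) mm",(r.inv().apply(tip-H)*1000).round(1),"ctr dist",round(np.linalg.norm(tip-.095*M[:,2]-H)*1000,1))
E
python3 f.py; python3 snap.py 6 scene wrist;python3 - <<'E'
import cv2,numpy as np
s=cv2.imread("pics/scene6.png");t=cv2.imread("pics/wrist6.png")
cv2.imwrite("pics/s6c.png",np.hstack([cv2.resize(s[190:270,280:360],(400,400),interpolation=2),cv2.resize(t,(640,400))[:,120:520]]))
E
```

```text
15.55 p [0.7015 0.004  0.2081] F tool [ 0.09 -0.1  -0.34] T tool [ 0.038 -0.46  -0.007] w 0.0301
A tip rel hole in tool (x,y,depth) mm [-0.3 56.   2.7] ctr dist 108.0
B tip rel hole in tool (x,y,depth) mm [-0.3 -0.6  2.7] ctr dist 92.3
15.65 [-0.033 -0.183  1.839  0.008  0.874  1.557] [0.7015 0.004  0.2081] [-0.03  0.07 -0.75]
```

View pics/s6c.png

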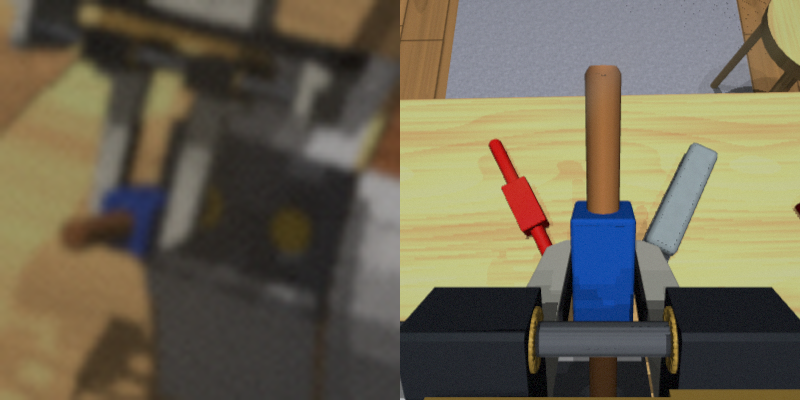

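Request:
arm_command:
  motion: "0 0 0.1 0 0 0 0;0 0 0.1 0 0 0 0;0 0 0.1 0 0 0 0;0 0 0.1 0 0 0 0;0 0 0 0 0 0 0;0 0 0 0 0 0 0"

```text
clock: 16.25
ee_pos: [0.6948, 0.0041, 0.2035]
ee_rot: [-0.005, 0.887, -0.01, -0.462]
contact_force: [0.1, 0.3, -0.0]
gripper_width: 0.0298
```

```bash
python3 f.py
```

```text
16.25 p [0.6948 0.0041 0.2035] F tool [ 0.07 -0.28 -0.04] T tool [-0.005 -0.536  0.016] w 0.0298
A tip rel hole in tool (x,y,depth) mm [-0.3 56.  10.8] ctr dist 101.1
B tip rel hole in tool (x,y,depth) mm [-0.3 -0.6 10.8] ctr dist 84.2
```

It has entered the hole freely, with no force at 10.8 mm depth. I'll feel for the disc in small steps.

Request:
arm_command:
  motion: "0 0 0.05 0 0 0 0;0 0 0.05 0 0 0 0;0 0 0.05 0 0 0 0;0 0 0.05 0 0 0 0;0 0 0 0 0 0 0;0 0 0 0 0 0 0"

```text
clock: 16.85
ee_pos: [0.6917, 0.0042, 0.2014]
ee_rot: [-0.005, 0.887, -0.01, -0.461]
contact_force: [1.7, 0.1, -0.2]
gripper_width: 0.0301
```

```bash
python3 f.py
```

```text
16.85 p [0.6917 0.0042 0.2014] F tool [ 1.09 -0.11 -1.28] T tool [ 0.039 -0.105 -0.018] w 0.0301
A tip rel hole in tool (x,y,depth) mm [-0.4 56.  14.6] ctr dist 98.0
B tip rel hole in tool (x,y,depth) mm [-0.4 -0.6 14.6] ctr dist 80.4
```

Request:
arm_command:
  motion: "0 0 0.05 0 0 0 0;0 0 0 0 0 0 0;0 0 0 0 0 0 0"

```text
clock: 17.15
ee_pos: [0.6911, 0.0042, 0.2013]
ee_rot: [-0.005, 0.887, -0.01, -0.461]
contact_force: [4.7, 0.4, 1.7]
gripper_width: 0.0298
```

```bash
python3 f.py
```

```text
17.15 p [0.6911 0.0042 0.2013] F tool [ 1.28 -0.53 -4.83] T tool [ 0.018  0.579 -0.006] w 0.0298
A tip rel hole in tool (x,y,depth) mm [-0.5 56.  15.1] ctr dist 97.6
B tip rel hole in tool (x,y,depth) mm [-0.5 -0.6 15.1] ctr dist 79.9
```

Request:
arm_command:
  motion: "0 0 0.05 0 0 0 0;0 0 0 0 0 0 0;0 0 0 0 0 0 0"

```text
clock: 17.45
ee_pos: [0.6907, 0.0042, 0.2012]
ee_rot: [-0.005, 0.888, -0.01, -0.46]
contact_force: [8.3, 0.7, 2.3]
gripper_width: 0.0296
```

```bash
python3 f.py
```

```text
17.45 p [0.6907 0.0042 0.2012] F tool [ 2.85 -0.92 -8.07] T tool [0.029 1.127 0.029] w 0.0296
A tip rel hole in tool (x,y,depth) mm [-0.7 56.  15.5] ctr dist 97.3
B tip rel hole in tool (x,y,depth) mm [-0.7 -0.6 15.5] ctr dist 79.5
```

Request:
arm_command:
  motion: "0 0 0.05 0 0 0 0;0 0 0 0 0 0 0;0 0 0 0 0 0 0"

```text
clock: 17.75
ee_pos: [0.6902, 0.0042, 0.2013]
ee_rot: [-0.005, 0.888, -0.01, -0.46]
contact_force: [10.2, -1.1, 4.1]
gripper_width: 0.0297
```

```bash
python3 f.py
```

```text
17.75 p [0.6902 0.0042 0.2013] F tool [  2.58   0.82 -10.69] T tool [-0.001  1.621 -0.006] w 0.0297
A tip rel hole in tool (x,y,depth) mm [-0.8 56.  15.9] ctr dist 97.0
B tip rel hole in tool (x,y,depth) mm [-0.8 -0.6 15.8] ctr dist 79.2
```

The force rises about 8 N per mm of measured travel, with no plateau at 4 N, so hole_b hides the dummy. I'll back out and move to hole_a.

Request:
arm_command:
  motion: "0 0 -0.15 0 0 0 0;0 0 -0.25 0 0 0 0;0 0 -0.4 0 0 0 0;0 0 -0.5 0 0 0 0;0 0 -0.3 0 0 0 0;0 0 0 0 0 0 0;0 -0.3 0 0 0 0 0;0 -0.5 0 0 0 0 0;0 -0.6 0 0 0 0 0;0 -0.6 0 0 0 0 0;0 -0.5 0 0 0 0 0;0 -0.3 0 0 0 0 0;0 0 0 0 0 0 0;0 0 0 0 0 0 0"

```text
clock: 19.15
ee_pos: [0.7165, 0.0598, 0.2177]
ee_rot: [-0.005, 0.887, -0.01, -0.462]
contact_force: [-0.1, 1.0, -0.7]
gripper_width: 0.0298
```

```bash
python3 f.py;python3 snap.py 7 wrist;python3 - <<'E'
from h import *
for n in "67":
    w=load("wrist"+n)["img"];m=cv2.inRange(cv2.cvtColor(w,cv2.COLOR_RGB2HSV),(105,120,40),(130,255,255));print(cv2.boundingRect(max(cv2.findContours(m,0,2)[0],key=cv2.contourArea)))
cv2.imwrite("pics/w7c.png",load("wrist7")["img"][:,:,::-1])
E
```

```text
19.15 p [0.7165 0.0598 0.2177] F tool [ 0.54 -1.03  0.48] T tool [ 0.013 -0.442 -0.001] w 0.0298
A tip rel hole in tool (x,y,depth) mm [ -0.3  -0.1 -14.1] ctr dist 109.1
B tip rel hole in tool (x,y,depth) mm [ -0.2 -56.7 -14.2] ctr dist 123.0
19.2 [ 0.07  -0.145  1.79  -0.068  0.889  1.69 ] [0.7165 0.0595 0.2177] [-0.01  0.88 -0.71]
(291, 201, 65, 121)
(291, 201, 65, 121)
```

View pics/w7c.png

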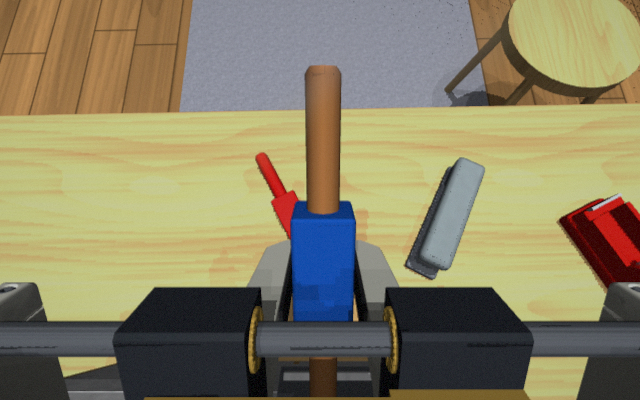

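Request:
arm_command:
  motion: "0 0 0.3 0 0 0 0;0 0 0.25 0 0 0 0;0 0 0.1 0 0 0 0;0 0 0.1 0 0 0 0;0 0 0.1 0 0 0 0;0 0 0 0 0 0 0;0 0 0 0 0 0 0"

```text
clock: 19.9
ee_pos: [0.7027, 0.06, 0.2081]
ee_rot: [-0.005, 0.887, -0.01, -0.462]
contact_force: [0.1, -0.6, -0.1]
gripper_width: 0.0293
```

```bash
python3 f.py
```

```text
19.9 p [0.7027 0.06   0.2081] F tool [ 0.15  0.62 -0.04] T tool [ 0.032 -0.475  0.085] w 0.0293
A tip rel hole in tool (x,y,depth) mm [-0.3  0.   2.7] ctr dist 92.3
B tip rel hole in tool (x,y,depth) mm [ -0.3 -56.6   2.7] ctr dist 108.3
```

Request:
arm_command:
  motion: "0 0 0.1 0 0 0 0;0 0 0.1 0 0 0 0;0 0 0.1 0 0 0 0;0 0 0.1 0 0 0 0;0 0 0.1 0 0 0 0;0 0 0 0 0 0 0;0 0 0 0 0 0 0"

```text
clock: 20.6
ee_pos: [0.6945, 0.0602, 0.2023]
ee_rot: [-0.005, 0.887, -0.01, -0.462]
contact_force: [-0.5, 0.8, -0.6]
gripper_width: 0.0296
```

```bash
python3 f.py
```

```text
20.6 p [0.6945 0.0602 0.2023] F tool [ 0.23 -0.74  0.8 ] T tool [ 0.017 -0.511  0.014] w 0.0296
A tip rel hole in tool (x,y,depth) mm [-0.3 -0.  12.8] ctr dist 82.2
B tip rel hole in tool (x,y,depth) mm [ -0.3 -56.6  12.8] ctr dist 99.8
```

Request:
arm_command:
  motion: "0 0 0.1 0 0 0 0;0 0 0.05 0 0 0 0;0 0 0.05 0 0 0 0;0 0 0 0 0 0 0;0 0 0 0 0 0 0"

```text
clock: 21.1
ee_pos: [0.6922, 0.0602, 0.2018]
ee_rot: [-0.005, 0.888, -0.01, -0.46]
contact_force: [7.6, 0.5, 3.6]
gripper_width: 0.0293
```

```bash
python3 f.py
```

```text
21.1 p [0.6922 0.0602 0.2018] F tool [ 1.47 -0.63 -8.26] T tool [-0.005  1.339  0.058] w 0.0293
A tip rel hole in tool (x,y,depth) mm [-0.8 -0.  15. ] ctr dist 80.1
B tip rel hole in tool (x,y,depth) mm [ -0.8 -56.6  14.9] ctr dist 98.1
```

Request:
arm_command:
  motion: "0 0 0.05 0 0 0 0;0 0 0.05 0 0 0 0;0 0 0 0 0 0 0;0 0 0 0 0 0 0"

```text
clock: 21.5
ee_pos: [0.6907, 0.0602, 0.2008]
ee_rot: [-0.005, 0.888, -0.01, -0.46]
contact_force: [9.4, -1.6, 4.6]
gripper_width: 0.0298
```

```bash
python3 f.py
```

```text
21.5 p [0.6907 0.0602 0.2008] F tool [  1.67   1.38 -10.36] T tool [-0.     1.43  -0.026] w 0.0298
A tip rel hole in tool (x,y,depth) mm [-0.9  0.  16.8] ctr dist 78.2
B tip rel hole in tool (x,y,depth) mm [ -0.9 -56.6  16.8] ctr dist 96.6
```

Hole_a rises only about 1 N/mm over the last 1.8 mm, so this is the catch. I'll push on gently.

Request:
arm_command:
  motion: "0 0 0.05 0 0 0 0;0 0 0.05 0 0 0 0;0 0 0.05 0 0 0 0;0 0 0 0 0 0 0;0 0 0 0 0 0 0"

```text
clock: 22.0
ee_pos: [0.6882, 0.0603, 0.1991]
ee_rot: [-0.005, 0.888, -0.01, -0.46]
contact_force: [8.7, -0.6, 4.1]
gripper_width: 0.0302
```

```bash
python3 f.py
```

```text
22.0 p [0.6882 0.0603 0.1991] F tool [ 1.68  0.37 -9.46] T tool [-0.012  1.34   0.025] w 0.0302
A tip rel hole in tool (x,y,depth) mm [-0.9  0.  19.8] ctr dist 75.2
B tip rel hole in tool (x,y,depth) mm [ -0.9 -56.6  19.8] ctr dist 94.2
```

Request:
arm_command:
  motion: "0 0 0.05 0 0 0 0;0 0 0.05 0 0 0 0;0 0 0.05 0 0 0 0;0 0 0 0 0 0 0;0 0 0 0 0 0 0"

```text
clock: 22.5
ee_pos: [0.6856, 0.0604, 0.1971]
ee_rot: [-0.005, 0.888, -0.01, -0.46]
contact_force: [7.1, 0.4, 4.9]
gripper_width: 0.03
```

```bash
python3 f.py
```

```text
22.5 p [0.6856 0.0604 0.1971] F tool [ 0.06 -0.6  -8.6 ] T tool [-0.045  0.956 -0.006] w 0.03
A tip rel hole in tool (x,y,depth) mm [-0.9 -0.  23.1] ctr dist 71.9
B tip rel hole in tool (x,y,depth) mm [ -0.9 -56.6  23.1] ctr dist 91.5
```

```bash
python3 snap.py 8 scene wrist;python3 - <<'E'
from h import *
w=load("wrist8")["img"];m=cv2.inRange(cv2.cvtColor(w,cv2.COLOR_RGB2HSV),(105,120,40),(130,255,255));print(cv2.boundingRect(max(cv2.findContours(m,0,2)[0],key=cv2.contourArea)))
s=cv2.imread("pics/scene8.png");cv2.imwrite("pics/s8c.png",cv2.resize(s[170:300,280:440],None,fx=4,fy=4,interpolation=2))
E
```

```text
22.6 [ 0.075 -0.207  1.878 -0.075  0.859  1.7  ] [0.6856 0.0603 0.1971] [5.51 0.11 3.18]
(291, 201, 65, 121)
```

View pics/s8c.png

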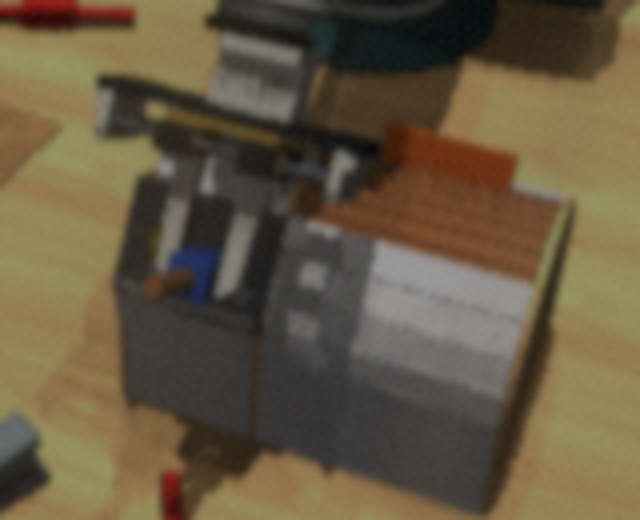

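Run:
```python
from h import *
for n in ("scene0","scene7","scene6","scene8"):
    try:w=load(n)["img"]
    except Exception: continue
    h=cv2.cvtColor(w,cv2.COLOR_RGB2HSV);m=cv2.inRange(h,(5,170,130),(14,255,255));m[:,:340]=0;m[:,440:]=0
    ys,xs=np.nonzero(m);print(n,len(xs),xs.mean(),ys.mean(),xs.min(),xs.max(),ys.min(),ys.max())
a=load("scene0")["img"];b=load("scene8")["img"]
cv2.imwrite("pics/d8.png",np.vstack([cv2.resize(i[180:260,350:440],None,fx=3.6,fy=3.6,interpolation=2)[:,:,::-1] for i in(a,b)]))
```

```text
scene0 230 393.2608695652174 207.3217391304348 378 408 201 214
scene6 236 393.7457627118644 207.82627118644066 378 409 202 215<stdin>:6: RuntimeWarning: Mean of empty slice.
  ret = ret.dtype.type(ret / rcount)
Traceback (most recent call last):
ValueError: zero-size array to reduction operation minimum which has no identity
```

Run:
```python
from h import *
a=load("scene6")["img"];b=load("scene8")["img"]
cv2.imwrite("pics/d8.png",np.vstack([cv2.resize(i[180:260,350:440],None,fx=3.6,fy=3.6,interpolation=2)[:,:,::-1] for i in(a,b)]))
```

```text
(no output)
```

View pics/d8.png

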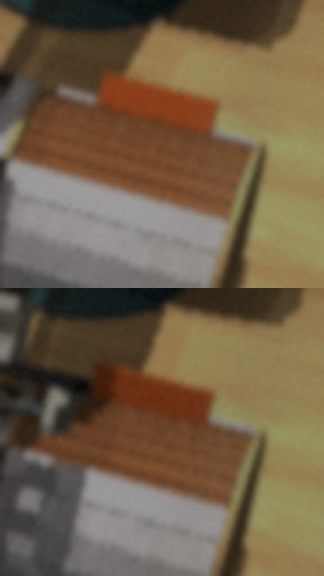

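Run:
```python
from h import *
c=load("scene8")
for th in (130,123,116):
    t=np.radians(th)
    print(th,*[proj(c,np.array([.535+rr*np.cos(t),.181+dy,.1+rr*np.sin(t)])).round(1) for rr,dy in((.127,-.05),(.127,.05),(.098,-.05),(.098,.05))])
```

```text
130 [377.2 199.2] [409.1 207. ] [374.9 208.2] [406.7 216.2]
123 [376.4 199.2] [408.7 207. ] [374.2 208.2] [406.4 216.3]
116 [375.4 199.7] [408.1 207.6] [373.5 208.7] [405.9 216.9]
```

Request:
arm_command:
  motion: "0 0 0.05 0 0 0 0;0 0 0.05 0 0 0 0;0 0 0 0 0 0 0;0 0 0 0 0 0 0"

```text
clock: 23.0
ee_pos: [0.6841, 0.0604, 0.1961]
ee_rot: [-0.005, 0.888, -0.01, -0.46]
contact_force: [7.9, -1.0, 4.2]
gripper_width: 0.0295
```

```bash
python3 f.py
```

```text
23.0 p [0.6841 0.0604 0.1961] F tool [ 1.16  0.8  -8.83] T tool [0.02  1.178 0.025] w 0.0295
A tip rel hole in tool (x,y,depth) mm [-0.9 -0.  24.9] ctr dist 70.1
B tip rel hole in tool (x,y,depth) mm [ -0.9 -56.6  24.9] ctr dist 90.1
```

Request:
arm_command:
  motion: "0 0 -0.2 0 0 0 0;0 0 -0.4 0 0 0 0;0 0 -0.5 0 0 0 0;0 0 -0.5 0 0 0 0;0 0 -0.5 0 0 0 0;0 0 -0.6 0 0 0 0;0 0 -0.4 0 0 0 0;0 0 0 0 0 0 0"

```text
clock: 23.8
ee_pos: [0.7347, 0.0592, 0.2305]
ee_rot: [-0.005, 0.887, -0.01, -0.461]
contact_force: [-0.3, -0.7, -1.2]
gripper_width: 0.0302
```

```bash
python3 f.py;python3 - <<'E'
from h import *
o,p,r=st()
# return: first +z world lift none; y to -.312
tr=mk([0,0,-1],[-.418,-.9085,0])
rel(p,r,[p[0],-.3,p[2]],mk([0,0,-1],RH.as_matrix()[:,1]))
E
```

```text
23.8 p [0.7347 0.0592 0.2305] F tool [0.78 0.67 0.91] T tool [ 0.02  -0.483 -0.055] w 0.0302
A tip rel hole in tool (x,y,depth) mm [ -0.2   0.  -36.3] ctr dist 131.3
B tip rel hole in tool (x,y,depth) mm [ -0.2 -56.6 -36.3] ctr dist 143.0
shift [ 0.23 17.95 -0.34]
turn [-0.    -0.389  0.   ] then shift [ 0.   17.95 -0.41]
```

Request:
arm_command:
  motion: "0 0.5 0 0 0 0 0;0 1 0 0 0 0 0;0 1 0 0 0 0 0;0 1 0 0 0 0 0;0 1 0 0 0 0 0;0 1 0 0 0 0 0;0 1 0 0 0 0 0;0 1 0 0 0 0 0;0 1 0 0 0 0 0;0 1 0 0 0 0 0;0 1 0 0 0 0 0;0 1 0 0 0 0 0;0 1 0 0 0 0 0;0 1 0 0 0 0 0;0 1 0 0 -0.09 0 0;0 1 0 0 -0.09 0 0;0 1 0 0 -0.09 0 0;0 0.8 0 0 -0.09 0 0;0 0.5 0 0 -0.029 0 0;0 0 0 0 0 0 0"

```text
clock: 25.8
ee_pos: [0.7259, -0.298, 0.2279]
ee_rot: [0.009, -0.706, 0.008, 0.708]
contact_force: [0.0, 0.4, -0.9]
gripper_width: 0.0297
```

```bash
python3 snap.py 9 top scene;python3 - <<'E'
from h import *
o,p,r=st();tr=mk([0,0,-1],[-.4155,-.9096,0]);print(p)
rel(p,r,[.4634,-.3121,.2],tr)
t=cv2.imread("pics/top9.png");s=cv2.imread("pics/scene9.png");cv2.imwrite("pics/t9c.png",np.hstack([cv2.resize(t[150:230,215:325],(440,320),interpolation=2),cv2.resize(s[185:275,320:430],(391,320),interpolation=2)[:,:360]]))
E
```

```text
25.9 [-4.210e-01  3.520e-01  1.148e+00  1.000e-03  1.641e+00  1.172e+00] [ 0.7254 -0.2967  0.2291] [-0.09  0.28 -1.72]
[ 0.7254 -0.2967  0.2291]
shift [ 1.44  1.07 13.08]
turn [ 0.258 -0.001  0.001] then shift [ 1.46  6.14 11.6 ]
```

View pics/t9c.png

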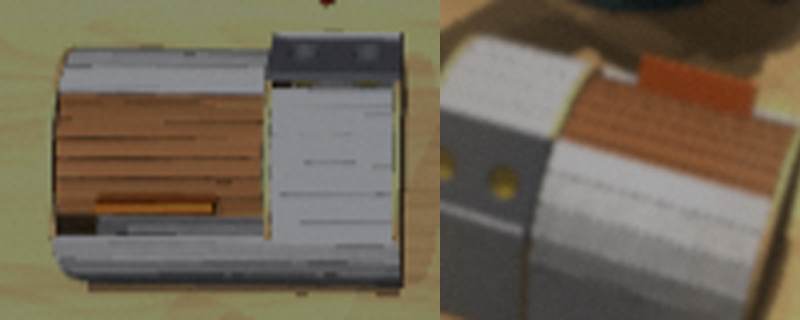

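The top view shows the cover has kicked open: the fin has moved up and the inside shows at the lower edge. Next I'll put the dowel back.

Request:
arm_command:
  motion: "0 0 0.5 0 0 0 0;0 0.1 1 0 0 0 0;0 0.1 1 0 0 0 0;0 0.1 1 0 0 0 0;0 0.1 1 0 0 0 0;0 0.1 1 0 0 0 0;0.2 0.1 1 0 0 0 0;0.2 0.1 1 0 0 0 0;0.2 0.1 1 0 0 0 0;0.2 0.1 1 0 0 0 0;0.2 0.1 1 0 0 0 0;0.2 0.1 1 0 0 0 0;0.2 0.07 1 0 0 0 0;0 0 0.5 0 0 0 0;0 0 0.08 0 0 0 0;0 0 0 0.086 0 0 0;0 0 0 0.086 0 0 0;0 0 0 0.086 0 0 0;0 0 0 0 0 0 0"

```text
clock: 27.8
ee_pos: [0.464, -0.3139, 0.2021]
ee_rot: [-0.151, 0.691, -0.151, -0.69]
contact_force: [-0.2, -1.2, -0.7]
gripper_width: 0.0297
```

Run:
```python
from h import *
o,p,r=st();tr=mk([0,0,-1],[-.4155,-.9096,0]);print(p)
rel(p,r,[.460,-.315,.0105],tr)
```

```text
[ 0.464  -0.3139  0.2021]
shift [9.58 0.14 0.17]
turn [-0.001 -0.001  0.   ] then shift [9.58 0.14 0.16]
```

Request:
arm_command:
  motion: "0.6 0 0 0 0 0 0;1 0 0 0 0 0 0;1 0 0 0 0 0 0;1 0 0 0 0 0 0;1 0 0 0 0 0 0;1 0 0 0 0 0 0;1 0 0 0 0 0 0;1 0 0 0 0 0 0;0.8 0 0 0 0 0 0;0.5 0 0 0 0 0 0;0.3 0 0 0 0 0 0;0.2 0 0 0 0 0 0;0.13 0 0 0 0 0 0;0 0 0 0 0 0 0;0 0 0 0 0 0 0"

```text
clock: 29.3
ee_pos: [0.4638, -0.3143, 0.0117]
ee_rot: [-0.15, 0.691, -0.15, -0.691]
contact_force: [1.4, 0.2, -0.2]
gripper_width: 0.0296
```

```bash
python3 f.py|head -1
```

```text
29.3 p [ 0.4638 -0.3143  0.0117] F tool [ 0.17 -0.73 -1.16] T tool [ 0.033 -0.108  0.017] w 0.0296
```

Request:
arm_command:
  motion: "0.05 0 0 0 0 0 0;0.05 0 0 0 0 0 0;0 0 0 0 0 0 0;0 0 0 0 0 0 0.5;0 0 0 0 0 0 1;0 0 0 0 0 0 1;0 0 0 0 0 0 1;0 0 0 0 0 0 1;-0.4 0 0 0 0 0 1;-1 0 0 0 0 0 1;-1 0 0 0 0 0 1;-1 0 0 0 0 0 1;-1 0 0 0 0 0 1;-1 0 0 0 0 0 1;-1 0 0 0 0 0 1;-1 0 0 0 0 0 1;-1 0 0 0 0 0 1;-1 0 0 0 0 0 1;-0.5 0 0 0 0 0 0.5;0 0 0 0 0 0 0"

```text
clock: 31.3
ee_pos: [0.464, -0.3144, 0.2088]
ee_rot: [-0.15, 0.692, -0.15, -0.69]
contact_force: [0.1, -0.4, 0.1]
gripper_width: 0.0811
```

```bash
python3 snap.py 10 wrist top; python3 f.py|head -1
```

```text
31.4 [-0.641 -0.132  1.708  0.     1.567  1.358] [ 0.4635 -0.314   0.2065] [-0.7  -0.03 -0.02]
31.4 p [ 0.4635 -0.314   0.2065] F tool [0.02 0.31 0.62] T tool [-0.011 -0.183 -0.034] w 0.0737
```

View pics/wrist10.png

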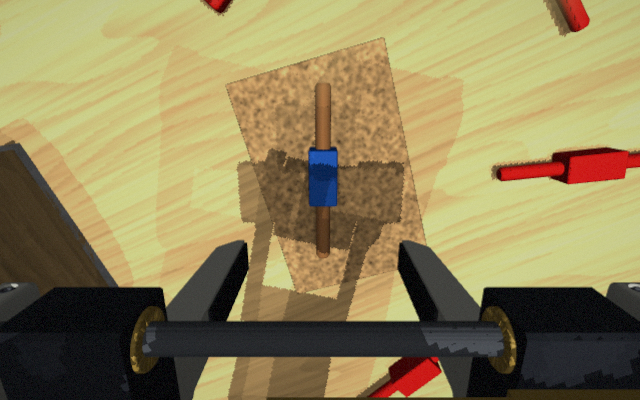

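Run:
```python
from h import *
t=load("top10")
im=t["img"][:,:,::-1];cv2.imwrite("pics/t10c.png",cv2.resize(im[145:230,220:325],None,fx=7,fy=7,interpolation=2))
h=cv2.cvtColor(t["img"],cv2.COLOR_RGB2HSV);m=cv2.inRange(h,(8,170,120),(22,255,255));m[:,:230]=0;m[:,320:]=0;m[:160]=0;m[230:]=0
ys,xs=np.nonzero(m);print(len(xs),xs.mean(),ys.mean(),xs.min(),xs.max(),ys.min(),ys.max())
for th in (130,118,116,114):
  a=np.radians(th)
  for rr in(.098,.127):print(th,rr,proj(t,np.array([.535+rr*np.cos(a),.181,.1+rr*np.sin(a)])).round(1))
```

```text
39 254.7948717948718 201.74358974358975 239 267 201 202
130 0.098 [255.8 206. ]
130 0.127 [254.7 210.9]
118 0.098 [255.3 200.7]
118 0.127 [254.  203.9]
116 0.098 [255.2 199.8]
116 0.127 [253.9 202.7]
114 0.098 [255.2 198.8]
114 0.127 [253.8 201.4]
```

View pics/t10c.png

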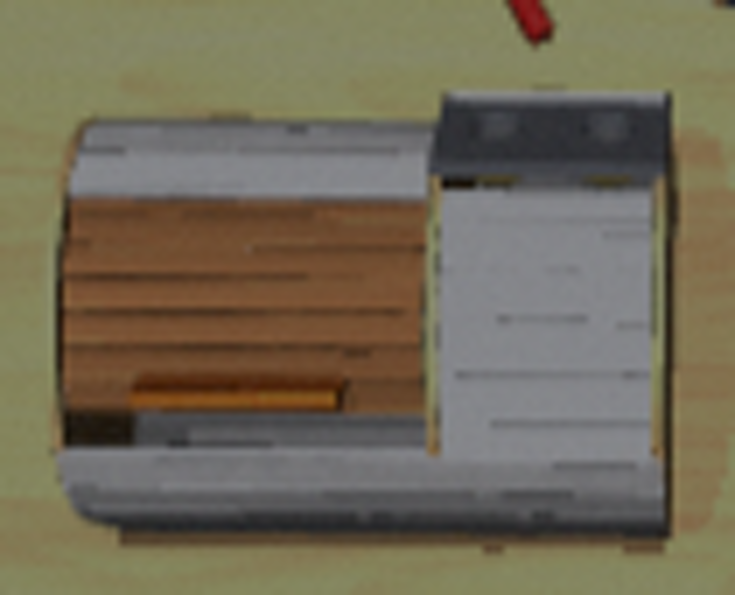

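Run:
```python
from h import *
o,p,r=st();print(p)
rel(p,r,[.445,.181,.27],mk([0,0,-1],[-.0227,-1,0]))
```

```text
[ 0.4635 -0.314   0.2065]
shift [ -3.16 -22.13  11.11]
turn [-0.258  0.     0.   ] then shift [ -3.17 -24.72   1.48]
```

Request:
arm_command:
  motion: "-0.6 0 0 -0.086 0 0 0;-0.9 0 0 -0.086 0 0 0;-0.9 0 0 -0.086 0 0 0;-0.7 -0.6 0.06 0 0 0 0;0 -1 0.06 0 0 0 0;0 -1 0.06 0 0 0 0;0 -1 0.06 0 0 0 0;0 -1 0.06 0 0 0 0;0 -1 0.06 0 0 0 0;0 -1 0.06 0 0 0 0;0 -1 0.06 0 0 0 0;0 -1 0.06 0 0 0 0;0 -1 0.06 0 0 0 0;0 -1 0.06 0 0 0 0;0 -1 0.06 0 0 0 0;0 -1 0.06 0 0 0 0;0 -1 0.06 0 0 0 0;0 -1 0.06 0 0 0 0;0 -1 0.06 0 0 0 0;0 -1 0.06 0 0 0 0"

```text
clock: 33.4
ee_pos: [0.4496, 0.0202, 0.2678]
ee_rot: [0.009, -0.707, 0.009, 0.707]
contact_force: [0.2, -0.1, -0.2]
gripper_width: 0.0005
```

Request:
arm_command:
  motion: "0 -1 0.06 0 0 0 0;0 -1 0.06 0 0 0 0;0 -1 0.06 0 0 0 0;0 -1 0.06 0 0 0 0;0 -1 0.06 0 0 0 0;0 -1 0.06 0 0 0 0;0 -1 0.06 0 0 0 0;0 -0.7 0.06 0 0 0 0;0 -0.4 0 0 0 0 0;0 0 0 0 0 0 0"

```text
clock: 34.4
ee_pos: [0.4444, 0.1812, 0.2687]
ee_rot: [0.008, -0.707, 0.008, 0.707]
contact_force: [-0.3, -0.4, 0.0]
gripper_width: 0.0005
```

```bash
python3 snap.py 11 wrist
python3 - <<'E'
from h import *
o,p,r=st();print(p,o["gripper_width"])
rel(p,r,[.452,.181,.2],mk([0,0,-1],[-.0227,-1,0]))
w=load("wrist11");
for th in (116,):
  a=np.radians(th)
  for rr in(.098,.127):
    for dy in(-.05,.05):print(th,rr,dy,proj(w,np.array([.535+rr*np.cos(a),.181+dy,.1+rr*np.sin(a)])).round(1))
E
```

```text
34.45 [ 0.333 -0.324  1.768 -0.     1.698  1.926] [0.4445 0.1806 0.2688] [ 0.57 -0.42  0.05]
[0.4445 0.1806 0.2688] 4.681344820940518e-05
shift [ 3.44 -0.03 -0.37]
turn [-0.  0. -0.] then shift [ 3.44 -0.03 -0.37]
116 0.098 -0.05 [388.6 143.6]
116 0.098 0.05 [251.7 146.7]
116 0.127 -0.05 [395.2 168.2]
116 0.127 0.05 [245.5 171.5]
```

View pics/wrist11.png

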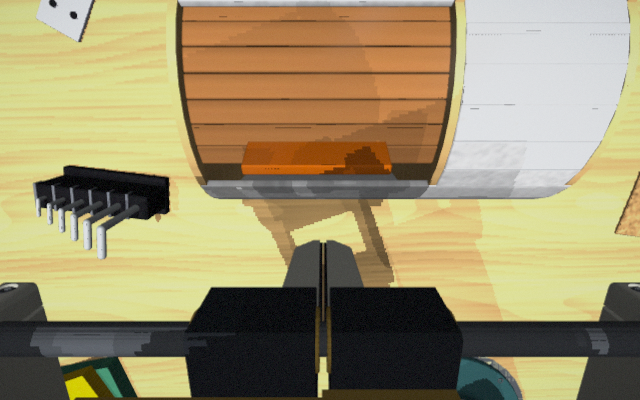

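Request:
arm_command:
  motion: "0.6 0 -0.37 0 0 0 0;1 0 0 0 0 0 0;1 0 0 0 0 0 0;0.6 0 0 0 0 0 0;0.24 0 0 0 0 0 0;0 0 0 0 0 0 0;0 0 -0.2 0 0 0 0;0 0 -0.2 0 0 0 0;0 0 -0.2 0 0 0 0;0 0 -0.2 0 0 0 0;-0.11 0 -0.28 0 0 0 0;-0.11 0 -0.28 0 0 0 0;0 0 0 0 0 0 0"

```text
clock: 35.75
ee_pos: [0.4802, 0.1797, 0.2051]
ee_rot: [-0.008, 0.707, -0.008, -0.707]
contact_force: [-1.2, 0.1, -0.2]
gripper_width: 0.0001
```

```bash
python3 f.py|head -1; python3 snap.py 12 scene wrist
python3 - <<'E'
import cv2,numpy as np
s=cv2.imread("pics/scene12.png");w=cv2.imread("pics/wrist12.png");cv2.imwrite("pics/s12c.png",np.hstack([cv2.resize(s[170:270,320:430],(396,360),interpolation=2),w[:360,120:520]]))
E
```

```text
35.75 p [0.4802 0.1797 0.2051] F tool [ 0.15 -0.1   1.18] T tool [-0.028 -0.154 -0.006] w 0.0001
35.85 [ 0.309 -0.24   1.804 -0.     1.578  1.902] [0.4796 0.1796 0.2047] [ 0.01 -0.34 -0.3 ]
```

View pics/s12c.png

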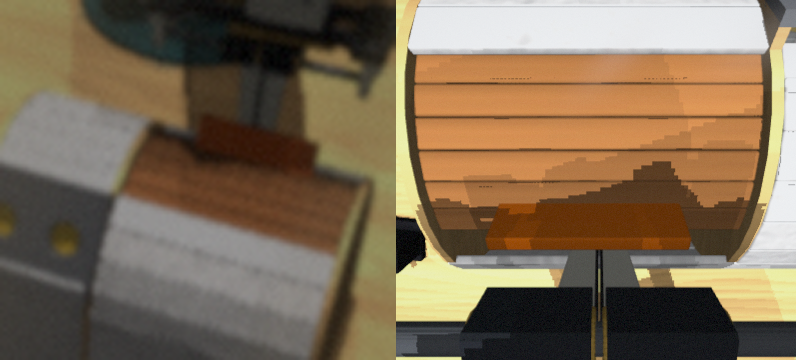

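Request:
arm_command:
  motion: "-0.1 0 -0.27 0 0 0 0;-0.1 0 -0.27 0 0 0 0;-0.1 0 -0.27 0 0 0 0;-0.1 0 -0.27 0 0 0 0;-0.03 0 -0.28 0 0 0 0;-0.03 0 -0.28 0 0 0 0;-0.02 0 -0.27 0 0 0 0;-0.02 0 -0.27 0 0 0 0;0 0 -0.25 0 0 0 0;0 0 -0.25 0 0 0 0;0.02 0 -0.25 0 0 0 0;0.03 0 -0.25 0 0 0 0;0 0 0 0 0 0 0"

```text
clock: 37.15
ee_pos: [0.5435, 0.1781, 0.2135]
ee_rot: [0.008, -0.707, 0.008, 0.707]
contact_force: [0.9, 0.0, 0.4]
gripper_width: 0.0006
```

```bash
python3 f.py|head -1; python3 snap.py 13 scene wrist
python3 - <<'E'
import cv2,numpy as np
s=cv2.imread("pics/scene13.png");w=cv2.imread("pics/wrist13.png");cv2.imwrite("pics/s13c.png",np.hstack([cv2.resize(s[170:270,320:430],(396,360),interpolation=2),w[:360,120:520]]))
E
```

```text
37.15 p [0.5435 0.1781 0.2135] F tool [-0.42 -0.06 -0.89] T tool [ 0.011 -0.19  -0.044] w 0.0006
37.25 [ 0.272 -0.108  1.674 -0.     1.575  1.866] [0.5432 0.1782 0.2138] [ 0.05 -0.4   0.12]
```

View pics/s13c.png

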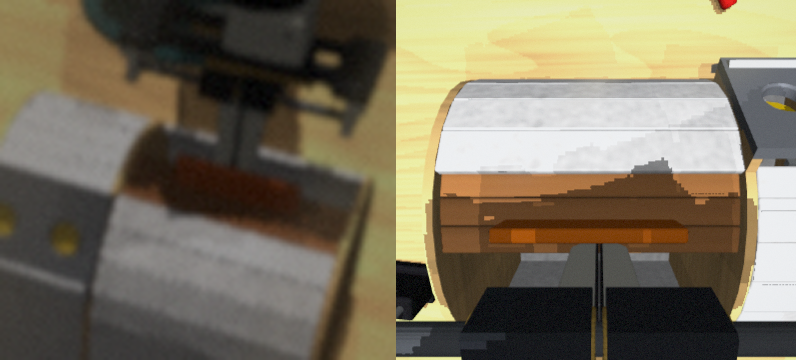

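Request:
arm_command:
  motion: "0.05 0 -0.25 0 0 0 0;0.05 0 -0.25 0 0 0 0;0.06 0 -0.24 0 0 0 0;0.06 0 -0.24 0 0 0 0;0.09 0 -0.23 0 0 0 0;0.1 0 -0.23 0 0 0 0;0.1 0 -0.23 0 0 0 0;0.1 0 -0.23 0 0 0 0;0.12 0 -0.21 0 0 0 0;0.1 0 -0.17 0 0 0 0;0 0 0 0 0 0 0;0 0 0 0 0 0 0"

```text
clock: 38.45
ee_pos: [0.5887, 0.1771, 0.1972]
ee_rot: [-0.008, 0.707, -0.008, -0.707]
contact_force: [0.1, 0.9, -0.4]
gripper_width: 0.0005
```

```bash
python3 f.py|head -1; python3 snap.py 14 scene wrist
python3 - <<'E'
import cv2,numpy as np
s=cv2.imread("pics/scene14.png");w=cv2.imread("pics/wrist14.png");cv2.imwrite("pics/s14c.png",np.hstack([cv2.resize(s[170:270,320:430],(396,360),interpolation=2),w[:360,120:520]]))
E
```

```text
38.45 p [0.5887 0.1771 0.1972] F tool [ 0.45 -0.86 -0.05] T tool [-0.035 -0.126 -0.023] w 0.0005
38.55 [ 0.251 -0.009  1.605 -0.     1.544  1.844] [0.5886 0.1772 0.1974] [ 0.02  0.12 -0.34]
```

View pics/s14c.png

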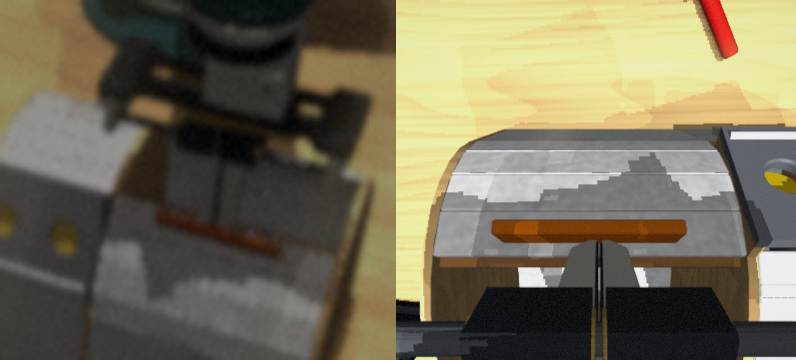

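Request:
arm_command:
  motion: "0.08 0 -0.15 0 0 0 0;0.07 0 -0.15 0 0 0 0;0 0 0 0 0 0 0;0 0 0 0 0 0 0"

```text
clock: 38.95
ee_pos: [0.5935, 0.1772, 0.1947]
ee_rot: [0.008, -0.706, 0.008, 0.708]
contact_force: [-15.6, -0.6, 9.1]
gripper_width: 0.0004
```

```bash
python3 f.py|head -1
```

```text
38.95 p [0.5935 0.1772 0.1947] F tool [-9.07  0.95 15.58] T tool [ 0.01  -2.946  0.165] w 0.0004
```

The force jumped to 15 N, so the cover is at its end stop. I'll back off to the front and up, then check.

Request:
arm_command:
  motion: "-0.05 0 0.3 0 0 0 0;-0.3 0 0.3 0 0 0 0;-0.8 0 0.3 0 0 0 0;-1 0 0 0 0 0 0;-1 0 0 0 0 0 0;-1 0 0 0 0 0 0;-1 0 0 0 0 0 0;-1 0 0.5 0 0 0 0;0 0 1 0 0 0 0;0 0 1 0 0 0 0;0 0 1 0 0 0 0;0 0 1 0 0 0 0;0 0 1 0 0 0 0;0 -1 0.5 0 0 0 0;0 -1 0 0 0 0 0;0 -1 0 0 0 0 0;0 -1 0 0 0 0 0;0 -1 0 0 0 0 0;0 -1 0 0 0 0 0;0 0 0 0 0 0 0"

```text
clock: 40.95
ee_pos: [0.4589, 0.3016, 0.3181]
ee_rot: [-0.008, 0.707, -0.007, -0.707]
contact_force: [0.7, 0.3, -0.2]
gripper_width: 0.0007
```

```bash
python3 f.py|head -1; python3 snap.py 15 scene top
python3 - <<'E'
from h import *
s=cv2.imread("pics/scene15.png");t=cv2.imread("pics/top15.png");cv2.imwrite("pics/s15c.png",np.hstack([cv2.resize(s[170:300,200:430],(500,283),interpolation=2),cv2.resize(t[150:240,215:315],(314,283),interpolation=2)[:,:300]]))
c=load("top15")
for th in (70,60,53):
  a=np.radians(th);print(th,[proj(c,np.array([.535+rr*np.cos(a),.181,.1+rr*np.sin(a)])).round(1) for rr in (.098,.127)])
for n in("top0","top15"):
  c=load(n);m=cv2.inRange(cv2.cvtColor(c["img"],cv2.COLOR_RGB2HSV),(105,120,40),(130,255,255));m[:180]=0;m[260:]=0;m[:,:350]=0;m[:,430:]=0
  ys,xs=np.nonzero(m);print(n,plane(c,xs.mean(),ys.mean(),.034))
d=cv2.absdiff(load("top0")["img"],load("top15")["img"]).max(2);cv2.imwrite("pics/diff.png",d)
E
```

```text
40.95 p [0.4589 0.3016 0.3181] F tool [ 0.24 -0.35 -0.71] T tool [ 0.009 -0.139  0.017] w 0.0007
41.05 [ 0.532 -0.169  1.562 -0.     1.748  2.125] [0.4591 0.3    0.3181] [ 0.41 -0.19  0.26]
70 [array([255.2, 177.4]), array([253.8, 173.1])]
60 [array([255.6, 173.4]), array([254.4, 167.8])]
53 [array([255.9, 170.9]), array([254.8, 164.6])]
top0 [ 0.465  -0.3094  0.034 ]
top15 [ 0.4649 -0.313   0.034 ]
```

View pics/s15c.png

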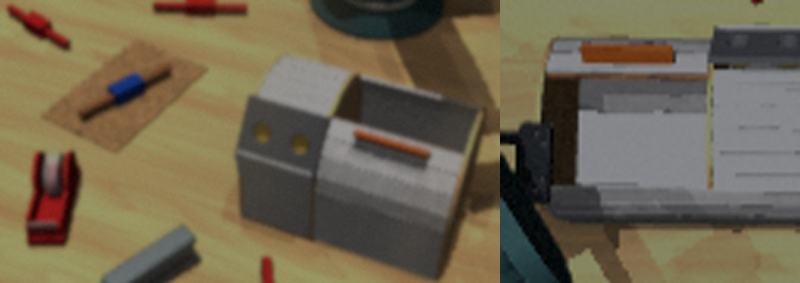

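View pics/top15.png

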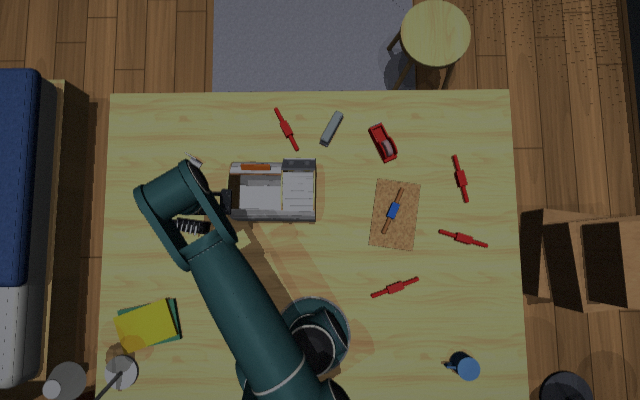

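```bash
python3 -c "
from plant import *
print(job_done())"
```

```text
the job is handed in; nothing more can be done
None
```

The bin is open and the job was handed in at about 41 s of the 72 s allowed. The hand-in gives no verdict.

- **Catch:** I tried hole_b first. It stiffened at about 8 N/mm, which marks the dummy, so I stopped near 11 N (roughly 1.4 mm in). In hole_a the disc gave at a steady 8–10 N. I pushed it about 10 mm, with the dowel's centre 70 mm from the hole's mouth. The top view then showed the cover had kicked open.
- **Catch readings that disagreed:** the catch started to give at about 8 N rather than the stated 4 N. The scene camera could not clearly show the kick, because the fin moved along its line of sight, so I relied on the top view.
- **Dowel:** it lies on the cork mat, let go, at about (0.465, -0.313). That is within 4 mm of where it started.
- **Cover:** I pushed the fin with closed fingertips until the force jumped to about 15 N at the end stop. The last top view has the fin at about 53 degrees, which is fully rolled back.
- **Last checks:** the arm is clear, with no contact force beyond noise. In the last pictures the tape dispenser and stapler look unmoved. The arm partly hides the key rack and the bracket in the top view, so I could not fully check those two, but nothing came near them.
- **Not measured:** I did not read the catch's spring-back directly. The dowel is out of the hole, so nothing is holding it in.

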